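Gauge a tube adaptor's well with a depth rod and mark the verdict

TASK

Check whether the tube adaptor still has its rubber cushion at the right height: take the depth rod from its stand, lower it gently into the well with the orange ring until you feel it press lightly on the bottom, without letting it drop or forcing it, and leave it standing there on its own. Then put the brown rubber bung in the green tray if the red band on the rod has stayed in sight above the adaptor's top, or in the red tray if the band has sunk out of sight (if the top cuts the band, either tray will do). Do not knock over the things that stand about.

Things in the scene. Friction and masses are not known exactly. Their poses are not given: they have to be found in the camera images.
- adaptor: fixed aluminium tube adaptor, a block 50 (x) x 100 (y) x 70 mm high with blue stripes and three round wells in a row along its own y, 32 mm apart; origin at the centre of its underside, z up
- well_mouth (a point): centre of the mouth of the well to check, the end well on the adaptor's +y side, ringed in orange, in the plane of the adaptor's top (70 mm above the trolley's top), z up. Bore 13.5 mm with a 2 mm chamfer. Its bottom is a black rubber cushion at an unknown depth, anywhere from 23 to 53 mm below the mouth; the cushion gives about 1 mm for 2 N, up to 5 mm, then is hard. More than 20 N between rod and adaptor does damage
- stand: fixed grey stand of the depth rod, block 54 x 54 x 36 mm high on a 66 x 66 x 6 mm foot, with a 14.5 mm round hole 28 mm deep in the middle of its top; origin at the centre of its underside
- gauge: depth rod, loose, 102 mm long, 0.09 kg, at first upright in the stand: steel rod of 12 mm diameter with a chamfered foot, black round grip head of 24 mm diameter from 72 to 102 mm above the lower end, red band 4 mm wide; origin at the lower end on the axis, z along the rod towards the head
- gauge_tip: brass ball of 10 mm diameter let into the lower end of the depth rod, part of it; origin as gauge, at the very bottom of the ball; this is what meets the cushion
- gauge_end (a point): lowest point of the depth rod, on its axis
- gauge_band (a point): middle of the red band on the depth rod's axis, 38 mm above the lower end (the band runs from 36 to 40 mm)
- gauge_grip (a point): middle of the depth rod's black head, 87 mm above the lower end, the place to grip it
- bung: brown rubber bung, see bung_center; origin at the centre of its narrow underside
- bung_center (a point): centre, half-way up, of the brown rubber bung, a slightly tapered round stopper 33 mm across at its top, 30 mm high, 0.03 kg, standing on the trolley, wide end up
- green_tray: fixed shallow green tray, outside 174 (x) x 264 (y) mm, inside 154 x 244 mm, floor 2 mm thick, rim 22 mm high; origin at the centre of its underside
- green_spot (a point): a free spot in the green tray, 20 mm towards the robot and 40 mm to -y of its centre, at the height of its underside
- red_tray: fixed shallow red tray, outside 139 (x) x 179 (y) mm, inside 120 x 160 mm, floor 2 mm thick, rim 14 mm high; origin at the centre of its underside
- red_spot (a point): a free spot in the red tray, 20 mm towards the robot and 30 mm to +y of its centre, at the height of its underside
- carton: white carton with a purple stripe, 50 x 55 x 95 mm, standing at the back left of the green tray; origin at the centre of its underside; leave it standing
- dropper: brown dropper bottle, 33 mm across, 91 mm high, standing at the back right of the red tray; origin at the centre of its underside; leave it standing
- pot: test-strip pot with a black cap, 43 mm across, 87 mm high, at the front left corner of the trolley; origin at the centre of its underside; leave it standing
- reagent: fixed white reagent bottle, 86 mm across, 224 mm high, at the middle of the back edge between the trays; origin at the centre of its underside
There are look-alikes about, which are no part of the job. What is shaped like the gauge but turquoise is not meant.

How it is judged:
By the outcome, as a careful person would: the job done as asked, in the order asked, and still so for the second after the job is handed in, with the robot touching nothing.
It also fails if it takes over 67 s, if anything falls off the work surface, if the arm or the gripper's body presses on something with over 40 N, if the wrist force passes 120 N, or if a joint passes its speed limit or range.

ROBOT

A 6-joint arm with a two-finger parallel gripper is mounted at the origin on a cart in front of the work surface, level with it; the furniture and walls round the work are solid. World frame = base frame: x ahead of the robot, y to its left, z up, the work surface at z = 0. Lengths are in mm, angles in rad, forces in N, time in s.
With the tool pointing down it reaches from about 300 to 875 mm from the base axis. Payload 4.2 kg.
Tool frame: the origin (TCP) lies between the finger pads; the fingertips stand 17 mm ahead of it and the grasp point (between the pads) lies 2 mm behind it; x points along the fingers, y is the direction in which the jaws open and shut, and the axes are right-handed (so a half turn about x gives the same grasp; the last joint's range is limited). The gripper opens to 85 mm and grips with 20 to 120 N. Pads are 22 mm wide; open, the fingers measure 114 mm over their backs; the gripper's body (76 mm by 85 mm) begins 54 mm behind the grasp point. The pads swing forward as they close: fully open they stand 13 mm farther back than shut.
Start: joints at [1.189, 0.32, 1.565, -0, 1.257, -0.02], TCP at [203.528, 537.788, 248.338] pointing down, gripper open.
Joint ranges: [-3.11, 3.11], [-0.84, 2.01], [0.21, 2.61], [-1.34, 4.49], [0.05, 2.63], [-2.56, 2.56]. Speed limits (rad/s): [2.57, 2.57, 3.14, 3.14, 3.14, 3.14].

INTERFACE

Orientations are given as a unit quaternion [x, y, z, w].
In Python, from workcell import telemetry, viewer, job gives the robot as it stands.
- The arm moves only by the tool servo_tool, never from a script. Its argument "deltas" is a list that holds one entry, the list of rows, each a list of 7 numbers: the shift along the tool's x, y, z in cm, then the turn, a rotation vector about the tool's x, y, z in rad, then the finger opening in cm, from 0 to 8.54. A call has 1 to 20 rows; each row is the pose to reach, as a shift and turn from the pose commanded when the call began, along the tool's axes at that moment; what a row does not reach only later rows make up. A row lasts 1/8 s, in which the tool goes at most 62.5 mm and 10.7 degrees, less where a joint would pass 70% of its speed; a pose out of reach is approached as far as the arm can. A call with a gripper value outside its range is refused whole. The fingers move at their own pace and stop on an object; "newtons" is the grip in N (left out, the last holds). Time passes only in rows, so rows that repeat a pose let the fingers close. It gives the time, the measured TCP pose, the force and the opening at its end, in the units of the state.
- telemetry.observe(): the state, without advancing time (a new reading comes with each control period).
- viewer.grab_frame(name): name is "scene" or "top" or "wrist"; returns (picture, depth): 384x512x3 uint8, blue, green, red; 384x512 float32, mm along the optical axis (not along the pixel's ray), 0 where there is no reading.
- viewer.camera_params(name): a dict with "fx", "fy", "cx", "cy" (pixels), "eye" and "orientation" of the camera in the world; the wrist camera has in their place "T_tool_cam" (4x4, takes a point from camera to tool coordinates, whose origin is the TCP and whose axes are the tool frame's). Camera axes: x right, y up, looking along -z (the intrinsics and any distortion apply to the point x, -y, -z); pixel columns grow to the right and rows downward; lengths in mm; the calibration is good to about 2 mm. A picture is of the moment at which its call begins: read the wrist's pose just before it. camera_params takes no time and is no camera call.
- job.close_job(): hands the job in, once; it reports no verdict.
The state is a dict: "t": time; "joint_positions": joint angles; "qvel": joint speeds; "effort": joint torques, N m; "position": TCP position; "orientation": TCP orientation; "ft_force": force on the tool from outside, world axes, zero at the start; "torque": the same for the moment, N m; "opening": opening from 0.0 (shut) to 1.0 (fully open).
Only numpy, scipy, OpenCV 4.12 (cv2) and the standard library are available. Lean on these libraries where they do the work, as an engineer would, in place of code of your own. Each camera call takes 0.05 s, during which the arm holds its last target. There are 200 camera calls.

## Working session

There is one attempt and no reset: what is moved stays moved. The work goes in short steps, Python scripts to look and compute and a tool call to move; the robot and the scene stay as the last step left them, time stands still between calls to the robot, and variables do not carry over. Pictures are saved under pics/ and viewed, about 8 in all and at most 12, crops included, and the job is handed in when it is done.

Besides the shell and the picture viewer there is one more tool, called after "Emit:" by a JSON object that holds its "fn" and its "kwargs", one argument or row to a line. servo_tool: Moves the arm, as the interface text tells. Its arguments: {"type":"object","properties":{"deltas":{"type":"array"},"newtons":{"type":"number"}},"required":["deltas"]}

```bash
mkdir -p pics
cat > h.py <<'E'
import numpy as np, cv2
from scipy.spatial.transform import Rotation as R
from workcell import telemetry, viewer, job
def cam(name):
    s=telemetry.observe(); p=viewer.camera_params(name); im,d=viewer.grab_frame(name)
    if name=="wrist":
        T=np.eye(4);T[:3,:3]=R.from_quat(s["orientation"]).as_matrix();T[:3,3]=s["position"]
        T=T@np.array(p["T_tool_cam"])
    else:
        T=np.eye(4);T[:3,:3]=R.from_quat(p["orientation"]).as_matrix();T[:3,3]=p["eye"]
    return im,d,p,T
def ray(p,T,u,v):
    D=T[:3,:3]@np.array([(u-p["cx"])/p["fx"],-(v-p["cy"])/p["fy"],-1]); return T[:3,3],D
def at_z(p,T,u,v,z):
    o,D=ray(p,T,u,v); return o+D*(z-o[2])/D[2]
def at_d(p,T,d,u,v):
    o,D=ray(p,T,u,v); return o+D*float(d[int(v),int(u)])
def save(name,im,d,p,T): 
    cv2.imwrite(f"pics/{name}.png",im); np.savez(f"{name}.npz",im=im,d=d,T=T,p=np.array(p,dtype=object))
def load(name):
    z=np.load(f"{name}.npz",allow_pickle=True); return z["im"],z["d"],z["p"].item(),z["T"]
E
python3 - <<'E'
from h import *
for n in("top","scene"):
    r=cam(n); save(n,*r); print(r[2],r[3].round(3).tolist())
print(telemetry.observe())
print(viewer.camera_params("wrist"))
E
```

```text
{'fx': 380.13680677915534, 'fy': 380.13680677915534, 'cx': 255.66873522042903, 'cy': 188.83687810578562, 'eye': array([ 403.79120908,   32.75888588, 1292.20280238]), 'orientation': array([-0.02654203,  0.03569502,  0.71096875, -0.70181538])} [[-0.014, 0.996, -0.088, 403.791], [-1.0, -0.012, 0.014, 32.759], [0.012, 0.088, 0.996, 1292.203], [0.0, 0.0, 0.0, 1.0]]
{'fx': 363.52546621636907, 'fy': 363.52546621636907, 'cx': 262.4299705328253, 'cy': 196.54812082547878, 'eye': array([ 250.37560028, -540.39944343,  806.74357045]), 'orientation': array([ 0.35188855, -0.07912732, -0.19639807,  0.91177909])} [[0.91, 0.302, -0.283, 250.376], [-0.414, 0.675, -0.611, -540.399], [0.006, 0.673, 0.74, 806.744], [0.0, 0.0, 0.0, 1.0]]
{'t': 0.1, 'joint_positions': array([ 1.18900654e+00,  3.20232367e-01,  1.56553014e+00,  2.75073008e-05,
        1.25742642e+00, -2.00029330e-02]), 'qvel': array([-0.00063735, -0.00161199, -0.00205284,  0.00136303,  0.00074219,
       -0.00147305]), 'effort': array([-5.98131028e-04, -4.16402292e+01, -2.34707683e+01, -3.56217379e-05,
        4.82852804e-03, -1.09894421e-05]), 'position': array([203.36530034, 537.41389788, 247.57424083]), 'orientation': array([ 0.12666626,  0.69569009, -0.1277686 ,  0.69544672]), 'ft_force': array([0.16342235, 0.0351349 , 0.4126365 ]), 'torque': array([-0.00545456, -0.00217496, -0.00094435]), 'opening': 1.0006310397733622}
{'fx': 311.5282180663568, 'fy': 311.5282180663568, 'cx': 253.69544646008907, 'cy': 193.6970896220329, 'T_tool_cam': array([[-2.29325210e-04,  3.29393914e-01, -9.44192564e-01,
        -1.25904562e+02],
       [ 9.99999831e-01,  5.80490692e-04, -4.03678998e-05,
         2.37057365e-01],
       [ 5.34798054e-04, -9.44192413e-01, -3.29393991e-01,
        -8.47486529e+01],
       [ 0.00000000e+00,  0.00000000e+00,  0.00000000e+00,
         1.00000000e+00]])}
```

View pics/top.png

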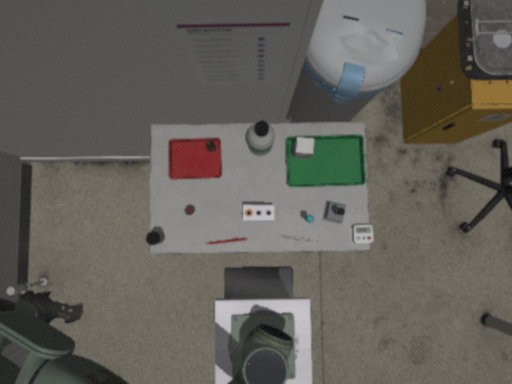

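View pics/scene.png

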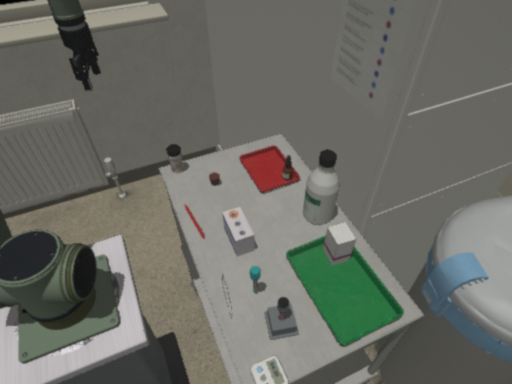

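Top view: adaptor at (258,212) with its orange ring at the left, i.e. +y, end (249,212). The stand is at (336,210). Bung at (189,210), red tray at (195,158), green tray at (326,161). There are two gauge-shaped candidates: the black-headed one in the stand (338,210), and the turquoise one (309,217), which is excluded by the task.

Run:
```python
from h import *
im,d,p,T=load("top")
for n,u,v,z in [("gauge",338,209,110),("stand",335,212,36),("turq",309,217,60),("ring",249,212,70),("adend",268,212,70),("bung",189,209.5,30),("redc",195,158.5,14),("greenc",326,161,22),("pot",155,236,87),("dropper",210,146,91),("reagent",262,130,220)]:
    print(n,at_z(p,T,u,v,z).round(0),at_d(p,T,d,u,v).round(0))
a=cv2.resize(im[190:235,170:230],None,fx=6,fy=6,interpolation=2); 
b=cv2.resize(im[190:235,235:360],None,fx=6,fy=6,interpolation=2)
s=load("scene")[0]; c=cv2.resize(s[200:345,200:330],None,fx=3.0,fy=3.0,interpolation=2)[:300]
cv2.imwrite("pics/c1.png",cv2.resize(s[205:345,190:330],None,fx=4,fy=4,interpolation=2))
```

```text
gauge [ 442. -239.  110.] [ 442. -239.  110.]
stand [ 434. -246.   36.] [ 434. -243.   49.]
turq [ 419. -155.   60.] [ 418. -149.  105.]
ring [437.  39.  70.] [438.  39.  47.]
adend [436. -22.  70.] [438. -24.  28.]
bung [449. 237.  30.] [449. 237.  30.]
redc [622. 220.  14.] [624. 221.   4.]
greenc [ 607. -224.   22.] [ 610. -227.    4.]
pot [365. 334.  87.] [365. 335.  85.]
dropper [649. 161.  91.] [653. 163.  70.]
reagent [668.  -2. 220.] [666.  -2. 227.]
```

View pics/c1.png

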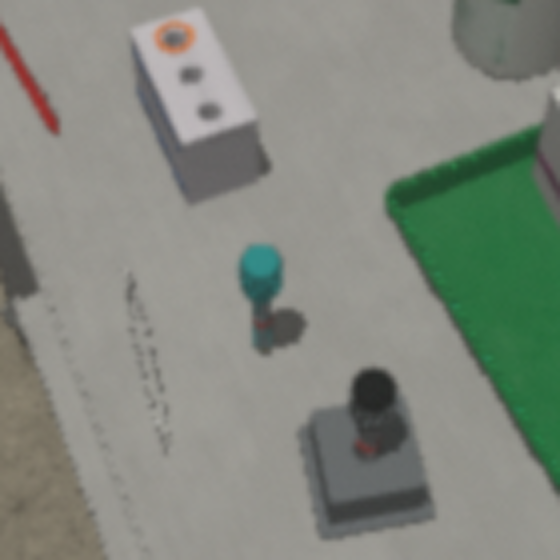

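The crop confirms it. The gauge has a black head and red band and stands in the grey stand (crop 372,390). The turquoise look-alike stands freely at (262,275), so I'll open the jaws along world x, away from it.

```bash
cat >> h.py <<'E'
def plan(pos,ydir):
    "rows to take: shift(cm) and rotvec in current tool frame"
    s=telemetry.observe(); M=R.from_quat(s["orientation"]).as_matrix()
    x=np.array([0,0,-1.]); y=np.array([np.cos(ydir),np.sin(ydir),0]); G=np.c_[x,y,np.cross(x,y)]
    sh=M.T@(np.array(pos)-s["position"])/10; rv=R.from_matrix(M.T@G).as_rotvec()
    print("shift cm",sh.round(3),"rot",rv.round(3),"t",round(s["t"],2),"pos",s["position"].round(1),"f",s["ft_force"].round(1),"op",round(s["opening"],3))
E
python3 - <<'E'
from h import *
s=telemetry.observe();print(R.from_quat(s["orientation"]).as_matrix().round(3))
plan([430,0,260],0); plan([430,0,260],np.pi)
E
```

```text
[[-0.001  0.354  0.935]
 [-0.001  0.935 -0.354]
 [-1.    -0.002 -0.   ]]
shift cm [ -1.178 -42.242  40.218] rot [1.209e+00 1.000e-03 1.000e-03] t 0.1 pos [203.4 537.4 247.6] f [0.2 0.  0.4] op 1.001
shift cm [ -1.178 -42.242  40.218] rot [-1.933e+00 -2.000e-03  1.000e-03] t 0.1 pos [203.4 537.4 247.6] f [0.2 0.  0.4] op 1.001
```

Emit:
{"fn": "servo_tool", "kwargs": {
  "deltas": [
    [[0.3,-39.4,39.6,1.209,0,0,6],[0.3,-39.4,39.6,1.209,0,0,6],[0.3,-39.4,39.6,1.209,0,0,6],[0.3,-39.4,39.6,1.209,0,0,6],[0.3,-39.4,39.6,1.209,0,0,6],[0.3,-39.4,39.6,1.209,0,0,6],[0.3,-39.4,39.6,1.209,0,0,6],[0.3,-39.4,39.6,1.209,0,0,6],[0.3,-39.4,39.6,1.209,0,0,6],[0.3,-39.4,39.6,1.209,0,0,6],[0.3,-39.4,39.6,1.209,0,0,6],[0.3,-39.4,39.6,1.209,0,0,6],[0.3,-39.4,39.6,1.209,0,0,6]]
  ]
}}

```text
t: 1.72
position: [434.0, 30.3, 245.3]
orientation: [0.499, 0.501, -0.499, 0.501]
ft_force: [-1.0, 0.2, 0.5]
opening: 0.703
```

Run:
```python
from h import *
r=cam("wrist"); save("w1",*r); plan([442,-239,290],0)
```

```text
shift cm [-4.469  0.73  26.917] rot [ 0.002 -0.    -0.   ] t 1.77 pos [434.1  30.2 245.4] f [ 0.5 -0.4  0.1] op 0.701
```

View pics/w1.png

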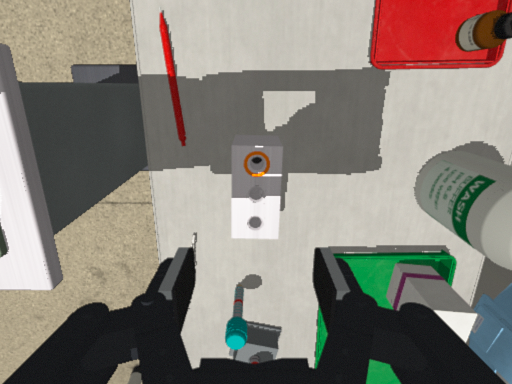

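Wrist view: the orange-ringed well is at (257,163), the turquoise rod at (237,330). I'll compute the well centre, then look at the gauge from the same relative pose so that calibration bias cancels.

Run:
```python
from h import *
im,d,p,T=load("w1")
h=cv2.cvtColor(im,cv2.COLOR_BGR2HSV)
m=cv2.inRange(h,(8,150,100),(20,255,255)); m[:, :235]=0;m[:,280:]=0;m[:140]=0;m[190:]=0
c=max(cv2.findContours(m,0,1)[0],key=cv2.contourArea); (u,v),(a,b),_=cv2.fitEllipse(c); print(u,v,a,b, at_z(p,T,u,v,70).round(1), at_z(p,T,255,222,70).round(1),at_z(p,T,233,198,70).round(1),at_z(p,T,281,198,70).round(1), at_d(p,T,d,240,170))
```

```text
256.4109191894531 163.76397705078125 24.37360954284668 25.10309410095215 [437.1  41.9  70. ] [435.9 -21.1  70. ] [413.2   5.8  70. ] [462.6   5.9  70. ] [420.77478343  35.66903507  70.4942948 ]
```

Emit:
{"fn": "servo_tool", "kwargs": {
  "deltas": [
    [[-4.0,0.7,27.6,0,0,0,6],[-4.0,0.7,27.6,0,0,0,6],[-4.0,0.7,27.6,0,0,0,6],[-4.0,0.7,27.6,0,0,0,6],[-4.0,0.7,27.6,0,0,0,6],[-4.0,0.7,27.6,0,0,0,6],[-4.0,0.7,27.6,0,0,0,6]]
  ]
}}

```text
t: 2.65
position: [441.4, -245.7, 285.0]
orientation: [0.5, 0.501, -0.5, 0.5]
ft_force: [-0.2, 0.3, -0.2]
opening: 0.705
```

Run:
```python
from h import *
r=cam("wrist"); save("w2",*r); plan([442,-239,285],0)
```

```text
shift cm [ 0.008  0.064 -0.645] rot [ 0.002 -0.001  0.   ] t 2.7 pos [ 441.4 -245.5  285.1] f [ 0.6  0.6 -0.1] op 0.702
```

View pics/w2.png

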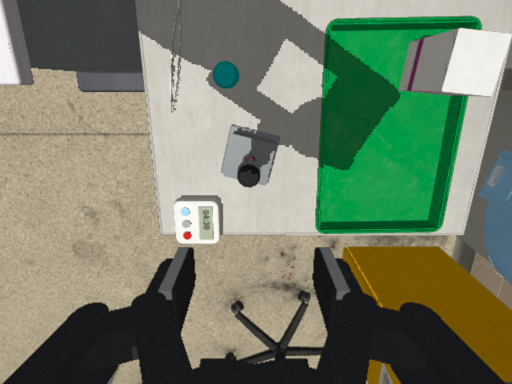

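Run:
```python
from h import *
im,d,p,T=load("w2")
P=np.array([at_d(p,T,d,u,v) for v in range(150,200) for u in range(225,275)])
k=P[:,2]>104
Q=P[k]; print(k.sum(),Q.mean(0),Q.min(0),Q.max(0))
(cx,cy),r=cv2.minEnclosingCircle(Q[:,:2].astype(np.float32)); print(cx,cy,r)
k=(P[:,2]>30)&(P[:,2]<50); Q=P[k]; print("stand",Q[:,2].mean(),cv2.minAreaRect(Q[:,:2].astype(np.float32)))
plan([cx,cy,97],0)
```

```text
438 [ 436.1582884  -243.90361868  115.60246663] [ 424.7514759  -257.85729688  104.24376832] [ 448.09531563 -160.78623569  411.00426973]
437.152099609375 -209.31475830078125 48.7261962890625
stand 36.42923349882966 ((435.08770751953125, -250.91470336914062), (46.35498809814453, 54.13254165649414), 76.65384674072266)
shift cm [18.811 -0.407 -3.597] rot [ 0.002 -0.001  0.   ] t 2.7 pos [ 441.4 -245.5  285.1] f [ 0.6  0.6 -0.1] op 0.702
```

Run:
```python
from h import *
im,d,p,T=load("w2")
P=np.array([at_d(p,T,d,u,v) for v in range(110,205) for u in range(215,285)])
Q=P[(P[:,2]>104)&(P[:,2]<116)]; print(len(Q),np.median(Q,0),Q.min(0),Q.max(0), cv2.minEnclosingCircle(Q[:,:2].astype(np.float32)))
t=Q[Q[:,2]>108];print(len(t),t.mean(0),cv2.minEnclosingCircle(t[:,:2].astype(np.float32)))
Q=P[(P[:,2]>34)&(P[:,2]<39)];print("stand",cv2.minAreaRect(Q[:,:2].astype(np.float32)))
```

```text
429 [ 435.95090951 -245.32686456  109.72217277] [ 424.7514759  -257.85729688  104.24376832] [ 448.09531563 -234.32967195  112.03099413] ((436.09222412109375, -246.39198303222656), 12.09194278717041)
371 [ 436.11375373 -246.28141655  109.86588471] ((436.3260803222656, -246.54835510253906), 11.59337043762207)
stand ((436.012451171875, -246.99136352539062), (54.579593658447266, 54.059783935546875), 76.46417999267578)
```

Gauge head at (249,176), i.e. world (436.1, -246.4). It is upright in the stand and 288.3 mm in y and 1.0 mm in x from the well.

Emit:
{"fn": "servo_tool", "kwargs": {
  "deltas": [
    [[2,-0.53,0.09,0,0,0,6],[7,-0.53,0.09,0,0,0,6],[12,-0.53,0.09,0,0,0,6],[16,-0.53,0.09,0,0,0,6],[18,-0.53,0.09,0,0,0,6],[19.2,-0.53,0.09,0,0,0,6],[19.2,-0.53,0.09,0,0,0,6],[19.2,-0.53,0.09,0,0,0,0],[19.2,-0.53,0.09,0,0,0,0],[19.2,-0.53,0.09,0,0,0,0],[19.2,-0.53,0.09,0,0,0,0],[19.2,-0.53,0.09,0,0,0,0],[19.2,-0.53,0.09,0,0,0,0]]
  ],
  "newtons": 40
}}

```text
t: 4.32
position: [436.8, -248.2, 94.0]
orientation: [0.5, 0.499, -0.5, 0.501]
ft_force: [-0.0, -0.8, 5.6]
opening: 0.267
```

Emit:
{"fn": "servo_tool", "kwargs": {
  "deltas": [
    [[-1,0,0,0,0,0,0],[-3,0,0,0,0,0,0],[-6,0,0,0,0,0,0],[-10,0,0,0,0,0,0],[-14,0,0,0,0,0,0],[-14,0,0,0,0,0,0],[-14,0,0,0,0,0,0]]
  ]
}}

```text
t: 5.2
position: [435.3, -247.4, 232.4]
orientation: [0.5, 0.501, -0.5, 0.499]
ft_force: [-0.4, -0.1, -1.8]
opening: 0.268
```

Run:
```python
from h import *
plan([437,42,200],0)
r=cam("wrist"); save("w3",*r); cv2.imwrite("pics/w3.png",r[0])
plan([437,42,200],0)
```

```text
shift cm [  3.275   0.17  -28.933] rot [-0.    -0.001  0.002] t 5.2 pos [ 435.3 -247.4  232.4] f [-0.4 -0.1 -1.8] op 0.268
shift cm [  3.24    0.19  -28.919] rot [-0.    -0.002  0.003] t 5.25 pos [ 435.2 -247.2  231.9] f [ 0.  -0.9 -0.7] op 0.271
```

View pics/w3.png

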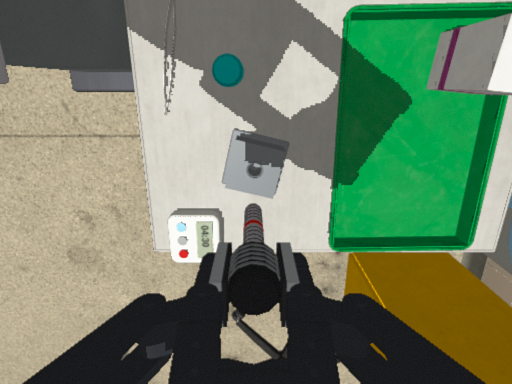

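Rod held upright, tip at (253,207), red band at (253,224), empty stand hole at (255,171). I'll check the tip's lateral position against the TCP.

Run:
```python
from h import *
im,d,p,T=load("w3")
P=np.array([[*at_d(p,T,d,u,v),u,v] for v in range(198,245) for u in range(238,270)])
P=P[(P[:,2]>140)&(P[:,2]<205)]
for lo in range(140,205,6):
    q=P[(P[:,2]>=lo)&(P[:,2]<lo+6)]
    if len(q)>3: print(lo,len(q),q[:,0].min().round(1),q[:,0].max().round(1),"x",((q[:,0].min()+q[:,0].max())/2).round(1),"ymax",np.percentile(q[:,1],[50,95]).round(1))
m=cv2.resize(im[150:250,205:305],None,fx=6,fy=6,interpolation=2);cv2.imwrite("pics/w3c.png",m)
print(at_z(p,T,255,171,36),"stand hole (ref 436.0,-247)")
```

```text
152 45 428.7 439.9 x 434.3 ymax [-241.1 -240.4]
158 56 428.9 440.6 x 434.7 ymax [-241.2 -240.2]
164 58 429.0 440.4 x 434.7 ymax [-241.  -240.2]
170 62 429.2 440.9 x 435.0 ymax [-241.  -240.1]
176 69 429.4 440.8 x 435.1 ymax [-241.2 -240.2]
182 90 428.9 440.7 x 434.8 ymax [-241.3 -240. ]
188 85 429.2 441.1 x 435.1 ymax [-241.2 -240.4]
194 93 429.4 441.0 x 435.2 ymax [-241.1 -240.3]
200 77 429.5 440.8 x 435.2 ymax [-241.1 -240.3]
[ 436.7963607  -248.60835383   36.        ] stand hole (ref 436.0,-247)
```

Emit:
{"fn": "servo_tool", "kwargs": {
  "deltas": [
    [[0,0.22,-5,0,0,0,0],[0,0.22,-10,0,0,0,0],[0,0.22,-15,0,0,0,0],[0,0.22,-20,0,0,0,0],[0,0.22,-25,0,0,0,0],[1,0.22,-28,0,0,0,0],[2.2,0.22,-28.8,0,0,0,0],[2.2,0.22,-28.8,0,0,0,0],[2.2,0.22,-28.8,0,0,0,0]]
  ]
}}

```text
t: 6.38
position: [438.3, 39.3, 211.0]
orientation: [-0.5, -0.5, 0.501, -0.5]
ft_force: [-0.4, 0.1, -1.3]
opening: 0.263
```

Run:
```python
from h import *
plan([437.4,40.9,200],0)
r=cam("wrist"); save("w4",*r);im,d,p,T=r
plan([437.4,40.9,200],0)
P=np.array([[*at_d(p,T,d,u,v),u,v] for v in range(190,245) for u in range(238,270)])
q=P[(P[:,2]>T[2,3]-126-75)&(P[:,2]<T[2,3]-126-40)&(P[:,2]>90)]
print("rod",(q[:,0].min()+q[:,0].max())/2,np.percentile(q[:,1],95)-6, q[:,2].min())
q=P[(P[:,2]>72)&(P[:,2]<200)]
for lo in range(110,160,6):
    k=q[(q[:,2]>=lo)&(q[:,2]<lo+6)]
    if len(k)>3: print(lo,len(k),k[:,0].min().round(1),k[:,0].max().round(1),np.percentile(k[:,1],95).round(1)-6)
h=cv2.cvtColor(im,cv2.COLOR_BGR2HSV); m=cv2.inRange(h,(8,130,80),(20,255,255)); m[:,:225]=0;m[:,290:]=0;m[:140]=0;m[230:]=0
pts=cv2.findNonZero(m).reshape(-1,2); W=np.array([at_z(p,T,u,v,70)[:2] for u,v in pts]).astype(np.float32)
print("ring",len(W),W.min(0),W.max(0),cv2.minEnclosingCircle(W))
# LSQ circle of ring pixels
A=np.c_[2*W,np.ones(len(W))];s=np.linalg.lstsq(A,(W**2).sum(1),rcond=None)[0];print("fit",s[:2])
cv2.imwrite("pics/w4c.png",cv2.resize(im[150:250,205:305],None,fx=6,fy=6,interpolation=2))
```

```text
shift cm [ 1.103 -0.094 -0.158] rot [-0.001  0.     0.001] t 6.38 pos [438.3  39.3 211. ] f [-0.4  0.1 -1.3] op 0.263
shift cm [ 1.133 -0.115 -0.161] rot [-0.001  0.    -0.   ] t 6.42 pos [438.5  39.3 211.3] f [-0.   1.1 -1.4] op 0.266
rod 438.00178052286725 40.42443660909187 135.90793429908834
128 20 432.5 442.4 40.1
134 52 431.8 443.7 40.3
140 60 432.0 443.6 40.4
146 66 432.1 443.4 40.3
152 67 432.5 443.9 40.4
158 60 432.0 443.8 40.4
ring 281 [424.4973    29.189323] [449.67316   54.506863] ((437.08123779296875, 41.85179901123047), 12.95707893371582)
fit [437.09469488  41.89551107]
```

View pics/w4c.png

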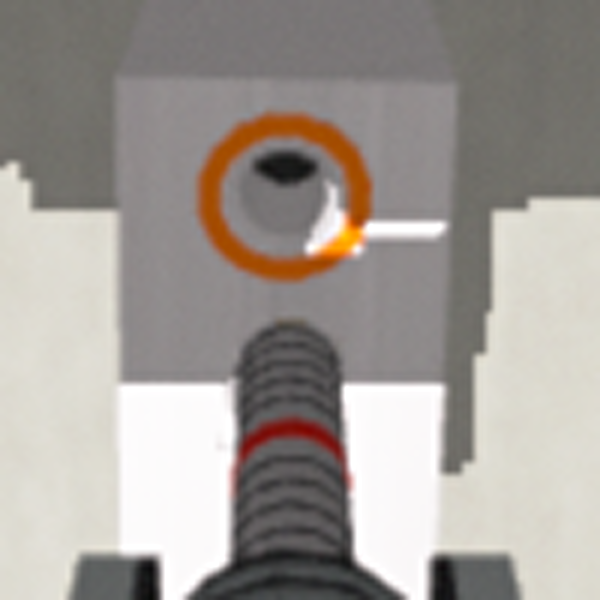

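Ring centre (437.1, 41.9), rod axis (438.0, 40.3). I'll correct by -0.9 / +1.6 mm and lower the tip 8 mm into the mouth.

Emit:
{"fn": "servo_tool", "kwargs": {
  "deltas": [
    [[0.5,-0.09,-0.16,0,0,0,0],[3,-0.09,-0.16,0,0,0,0],[4.6,-0.09,-0.16,0,0,0,0],[5.0,-0.09,-0.16,0,0,0,0],[5.3,-0.09,-0.16,0,0,0,0],[5.6,-0.09,-0.16,0,0,0,0],[5.8,-0.09,-0.16,0,0,0,0],[6.0,-0.09,-0.16,0,0,0,0],[6.2,-0.09,-0.16,0,0,0,0],[6.3,-0.09,-0.16,0,0,0,0],[6.3,-0.09,-0.16,0,0,0,0]]
  ]
}}

```text
t: 7.8
position: [437.4, 41.8, 148.2]
orientation: [0.5, 0.5, -0.5, 0.5]
ft_force: [0.0, 0.5, -0.1]
opening: 0.27
```

Run:
```python
from h import *
for i in range(3):
    if i: viewer.grab_frame("top")
    s=telemetry.observe(); print(s["position"].round(1),s["ft_force"].round(1),s["torque"].round(2))
```

```text
[437.4  41.8 148.2] [ 0.   0.5 -0.1] [ 0.02 -0.02  0.03]
[437.5  41.9 148.3] [ 0.6 -0.3 -0.4] [0.03 0.06 0.01]
[437.5  41.9 148.4] [ 0.7  0.1 -0.8] [-0.01 -0.02 -0.  ]
```

Emit:
{"fn": "servo_tool", "kwargs": {
  "deltas": [
    [[0.25,0,0,0,0,0,0],[0.5,0,0,0,0,0,0],[0.7,0,0,0,0,0,0],[0.9,0,0,0,0,0,0],[1.1,0,0,0,0,0,0],[1.2,0,0,0,0,0,0],[1.3,0,0,0,0,0,0],[1.3,0,0,0,0,0,0]]
  ]
}}

```text
t: 8.9
position: [437.4, 41.8, 135.3]
orientation: [0.5, 0.5, -0.5, 0.5]
ft_force: [-0.2, -0.1, -0.4]
opening: 0.268
```

Emit:
{"fn": "servo_tool", "kwargs": {
  "deltas": [
    [[0.1,0,0,0,0,0,0],[0.2,0,0,0,0,0,0],[0.3,0,0,0,0,0,0],[0.3,0,0,0,0,0,0]]
  ]
}}

```text
t: 9.4
position: [437.4, 41.8, 132.2]
orientation: [0.5, 0.5, -0.5, 0.5]
ft_force: [-0.0, 1.0, -1.4]
opening: 0.265
```

Emit:
{"fn": "servo_tool", "kwargs": {
  "deltas": [
    [[0.1,0,0,0,0,0,0],[0.2,0,0,0,0,0,0],[0.3,0,0,0,0,0,0],[0.3,0,0,0,0,0,0]]
  ]
}}

```text
t: 9.9
position: [437.4, 41.8, 129.3]
orientation: [0.5, 0.5, -0.5, 0.5]
ft_force: [-0.2, 0.1, -0.7]
opening: 0.263
```

Emit:
{"fn": "servo_tool", "kwargs": {
  "deltas": [
    [[0.1,0,0,0,0,0,0],[0.2,0,0,0,0,0,0],[0.3,0,0,0,0,0,0],[0.3,0,0,0,0,0,0]]
  ]
}}

```text
t: 10.4
position: [437.5, 41.8, 126.5]
orientation: [0.5, 0.5, -0.5, 0.5]
ft_force: [-0.9, -0.7, 3.8]
opening: 0.272
```

Run:
```python
from h import *
for i in range(4):
    if i: viewer.grab_frame("top")
    s=telemetry.observe(); print(s["position"].round(1),s["ft_force"].round(1),s["torque"].round(2))
```

```text
[437.5  41.8 126.5] [-0.9 -0.7  3.8] [ 0.    0.25 -0.02]
[437.6  41.8 126.5] [-0.3 -0.5  4.7] [-0.06  0.19  0.02]
[437.6  41.9 126.5] [-1.5 -0.   3.9] [-0.01  0.16 -0.05]
[437.6  41.8 126.5] [-0.9  0.2  3.7] [-0.01  0.21 -0.03]
```

Emit:
{"fn": "servo_tool", "kwargs": {
  "deltas": [
    [[0.05,0,0,0,0,0,0],[0.1,0,0,0,0,0,0],[0.1,0,0,0,0,0,0]]
  ]
}}

```text
t: 10.92
position: [437.6, 41.9, 125.5]
orientation: [0.5, 0.5, -0.5, 0.5]
ft_force: [-2.1, -0.4, 6.1]
opening: 0.266
```

Contact: force rises about 2 N per mm, which matches the cushion. Backing off to a light press and easing the small side force (-x).

Emit:
{"fn": "servo_tool", "kwargs": {
  "deltas": [
    [[-0.1,-0.03,0,0,0,0,0],[-0.2,-0.03,0,0,0,0,0],[-0.2,-0.03,0,0,0,0,0],[-0.2,-0.03,0,0,0,0,0]]
  ]
}}

```text
t: 11.42
position: [437.3, 41.8, 127.3]
orientation: [0.5, 0.5, -0.5, 0.5]
ft_force: [-0.5, 0.8, 2.8]
opening: 0.269
```

Run:
```python
from h import *
for i in range(4):
    if i: viewer.grab_frame("top")
    s=telemetry.observe(); print(s["position"].round(1),s["ft_force"].round(1),s["torque"].round(2))
```

```text
[437.3  41.8 127.3] [-0.5  0.8  2.8] [-0.03 -0.1   0.01]
[437.4  41.9 127.3] [-0.1  0.9  2.5] [-0.04 -0.08 -0.04]
[437.3  41.8 127.3] [ 0.5 -0.2  2.3] [-0.01 -0.09  0.02]
[437.3  41.8 127.3] [ 0.6 -0.8  3. ] [ 0.03 -0.13 -0.01]
```

Emit:
{"fn": "servo_tool", "kwargs": {
  "deltas": [
    [[0,0,0,0,0,0,2.4],[0,0,0,0,0,0,2.8],[0,0,0,0,0,0,3.5],[0,0,0,0,0,0,4.5],[0,0,0,0,0,0,6],[0,0,0,0,0,0,6],[-2,0,0,0,0,0,6],[-5,0,0,0,0,0,6],[-9,0,0,0,0,0,6],[-12,0,0,0,0,0,6],[-12,0,0,0,0,0,6],[-12,0,0,0,0,0,6]]
  ]
}}

```text
t: 13.08
position: [436.5, 41.8, 246.4]
orientation: [-0.5, -0.5, 0.5, -0.5]
ft_force: [-0.8, 0.3, -0.9]
opening: 0.705
```

Run:
```python
from h import *
im,d,p,T=cam("wrist"); save("w5",im,d,p,T)
P=np.array([at_d(p,T,d,u,v) for v in range(110,260) for u in range(205,310)])
Q=P[(P[:,2]>128)&(P[:,2]<160)&(abs(P[:,0]-437)<25)]
z=np.percentile(Q[:,2],[50,90]);t=Q[Q[:,2]>z[0]-1.5]; print("head top z",z,t[:,:2].mean(0))
s=cam("scene"); save("s5",*s)
a=cv2.resize(im[80:280,160:360],(480,480),interpolation=2); b=cv2.resize(s[0][185:265,205:265],None,fx=6,fy=6,interpolation=2)
cv2.imwrite("pics/c5.png",np.hstack([a[:480],b[:480,:310]]))
plan([449,237,120],0)
```

```text
head top z [143.95442032 145.03181702] [436.71763594  43.58647714]
shift cm [ 12.59    1.305 -19.526] rot [-0.     0.     0.003] t 13.18 pos [436.3  41.8 246. ] f [-0.2  0.3  0.5] op 0.704
```

View pics/c5.png

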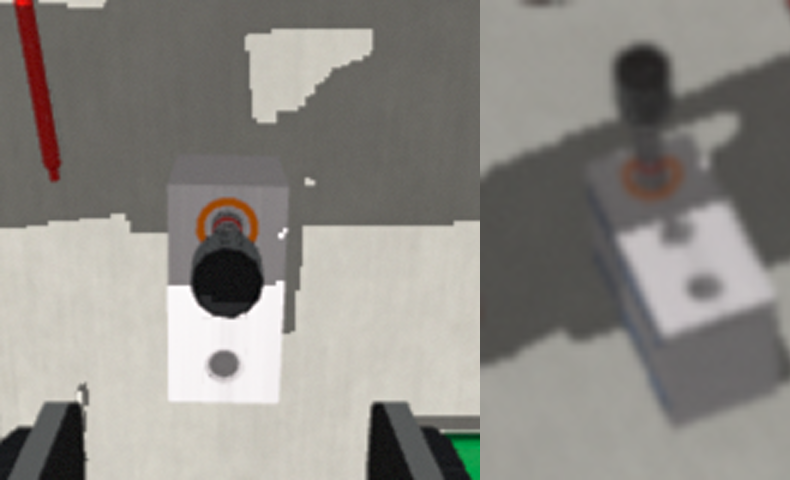

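The left part shows the rod upright in the ringed well with the red band visible above the top at (228,221). The scene crop agrees. The head top is at z≈144, so the tip is at 42 and the depth is about 28 mm, leaving the band 8 mm clear of the top. That means the **green tray**. Now to look at the bung.

Emit:
{"fn": "servo_tool", "kwargs": {
  "deltas": [
    [[0,0.3,-4,0,0,0,6],[0,0.6,-10,0,0,0,6],[0,1.27,-15,0,0,0,6],[3,1.27,-19,0,0,0,6],[4.6,1.27,-19,0,0,0,6],[4.6,1.27,-19,0,0,0,6],[4.6,1.27,-19,0,0,0,6]]
  ]
}}

```text
t: 14.05
position: [450.0, 231.6, 201.4]
orientation: [-0.5, -0.5, 0.5, -0.5]
ft_force: [-0.0, 0.5, 0.2]
opening: 0.699
```

Run:
```python
from h import *
im,d,p,T=cam("wrist"); save("w6",im,d,p,T)
P=np.array([at_d(p,T,d,u,v) for v in range(90,260) for u in range(180,330)])
Q=P[(P[:,2]>26)&(P[:,2]<36)]
print("top",len(Q),Q.mean(0),cv2.minEnclosingCircle(Q[:,:2].astype(np.float32)))
c=cv2.minEnclosingCircle(Q[:,:2].astype(np.float32))[0]
plan([c[0]+.3,c[1]-1.0,21],0)
im,d,p,T=load("top"); h=cv2.cvtColor(im,cv2.COLOR_BGR2HSV)
m=cv2.inRange(h,(50,120,40),(75,255,255)); c=max(cv2.findContours(m,0,1)[0],key=cv2.contourArea); r=cv2.minAreaRect(cv2.convexHull(c)); print(r)
print([at_z(p,T,*q,20).round(0).tolist() for q in cv2.boxPoints(r)])
```

```text
top 827 [448.30094847 239.21216152  30.20216049] ((448.32379150390625, 238.79676818847656), 16.325759887695312)
shift cm [18.079 -0.173 -0.618] rot [-0.001 -0.    -0.001] t 14.1 pos [450.2 231.5 201.8] f [0.2 1.2 0.5] op 0.702
((325.1756591796875, 160.29769897460938), (48.76548767089844, 76.48003387451172), 88.26429748535156)
[[692.0, -91.0, 20.0], [697.0, -352.0, 20.0], [529.0, -351.0, 20.0], [525.0, -92.0, 20.0]]
```

View pics/w6.png

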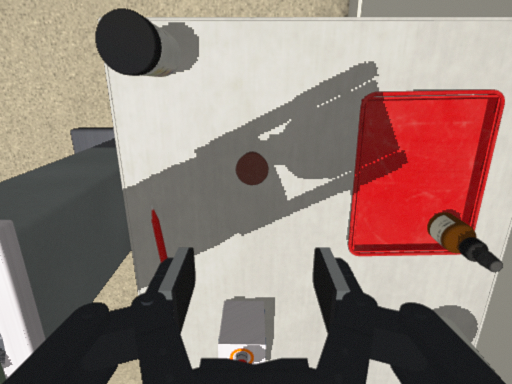

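The bung is at (252,168), world (448.3, 238.8). Descending to grip it.

Emit:
{"fn": "servo_tool", "kwargs": {
  "deltas": [
    [[4,-0.17,-0.62,0,0,0,6],[9,-0.17,-0.62,0,0,0,6],[13,-0.17,-0.62,0,0,0,6],[16,-0.17,-0.62,0,0,0,6],[17.5,-0.17,-0.62,0,0,0,6],[18,-0.17,-0.62,0,0,0,6],[18,-0.17,-0.62,0,0,0,6],[18,-0.17,-0.62,0,0,0,2],[18,-0.17,-0.62,0,0,0,2],[18,-0.17,-0.62,0,0,0,2],[18,-0.17,-0.62,0,0,0,2],[18,-0.17,-0.62,0,0,0,2]]
  ],
  "newtons": 30
}}

```text
t: 15.6
position: [448.7, 238.4, 22.4]
orientation: [0.501, 0.5, -0.499, 0.5]
ft_force: [-1.4, -1.0, 6.1]
opening: 0.351
```

Emit:
{"fn": "servo_tool", "kwargs": {
  "deltas": [
    [[-2,0,0,0,0,0,2],[-7,0,0,0,0,0,2],[-13,0,0,0,0,0,2],[-18,0,0,0,0,0,2],[-18,1.4,5,0,0,0,2],[-18,2.8,10,0,0,0,2],[-18,4.3,15,0,0,0,2],[-18,5.7,20,0,0,0,2],[-18,7.1,25,0,0,0,2],[-18,8.5,30,0,0,0,2],[-18,9.9,35,0,0,0,2],[-18,11.4,40,0,0,0,2],[-18,12.8,45,0,0,0,2],[-18,14.2,50,0,0,0,2],[-18,14.2,50,0,0,0,2],[-18,14.2,50,0,0,0,2]]
  ]
}}

```text
t: 17.6
position: [589.7, -261.5, 200.9]
orientation: [0.5, 0.5, -0.5, 0.499]
ft_force: [-0.3, 1.2, -0.7]
opening: 0.347
```

Run:
```python
from h import *
plan([591,-262,24],0)
im,d,p,T=cam("wrist"); save("w7",im,d,p,T)
```

```text
shift cm [17.685  0.152  0.066] rot [-0.    -0.001  0.001] t 17.6 pos [ 589.7 -261.5  200.9] f [-0.3  1.2 -0.7] op 0.347
```

View pics/w7.png

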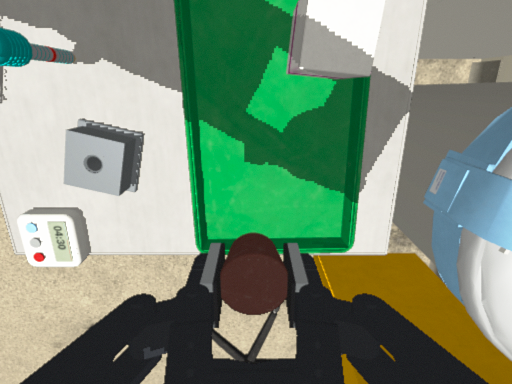

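The bung is held at (253,275). The spot below it in the green tray is free, with the carton well away at (335,40). Lowering and releasing.

Emit:
{"fn": "servo_tool", "kwargs": {
  "deltas": [
    [[4,0.1,0,0,0,0,2],[9,0.1,0,0,0,0,2],[13,0.1,0,0,0,0,2],[16,0.1,0,0,0,0,2],[17,0.1,0,0,0,0,2],[17.4,0.1,0,0,0,0,2],[17.6,0.1,0,0,0,0,2],[17.6,0.1,0,0,0,0,2],[17.6,0.1,0,0,0,0,3.5],[17.6,0.1,0,0,0,0,4.5],[17.6,0.1,0,0,0,0,5.5],[17.6,0.1,0,0,0,0,5.5],[16,0.1,0,0,0,0,5.5],[12,0.1,0,0,0,0,5.5],[6,0.1,0,0,0,0,5.5],[0,0.1,0,0,0,0,5.5],[0,0.1,0,0,0,0,5.5],[0,0.1,0,0,0,0,5.5]]
  ]
}}

```text
t: 19.9
position: [590.8, -261.8, 201.9]
orientation: [0.5, 0.5, -0.5, 0.5]
ft_force: [-0.4, 0.5, -1.7]
opening: 0.646
```

Run:
```python
from h import *
plan([591,-262,24],0)
s=cam("scene"); save("s8",*s); im,d,p,T=cam("wrist"); save("w8",im,d,p,T)
a=cv2.resize(im[180:330,180:330],(300,300),interpolation=2)
b=cv2.resize(s[0][130:384,160:420],None,fx=1.9,fy=1.9,interpolation=2)
a=cv2.copyMakeBorder(a,0,b.shape[0]-300,0,0,0); cv2.imwrite("pics/c8.png",np.hstack([b,a]))
```

```text
shift cm [1.7792e+01 8.0000e-03 1.7000e-02] rot [-0.     0.    -0.001] t 19.9 pos [ 590.8 -261.8  201.9] f [-0.4  0.5 -1.7] op 0.646
```

View pics/c8.png

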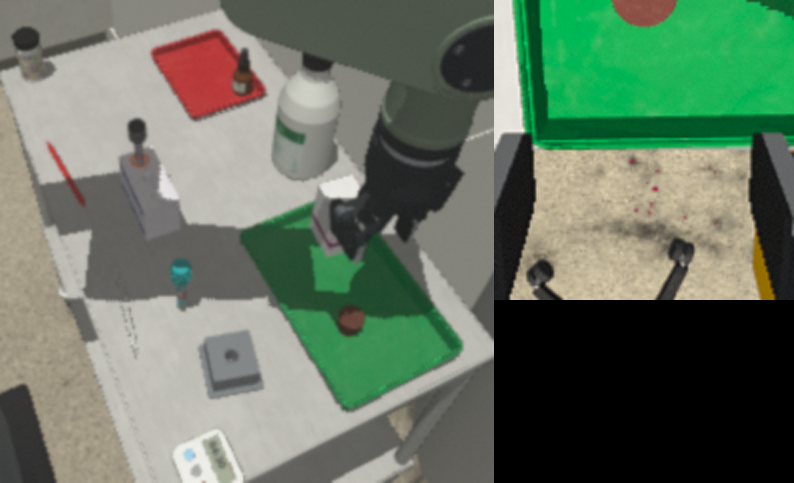

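The bung stands in the green tray at (350,320). The rod is upright in the ringed well at (138,150). The carton, dropper, pot and turquoise rod are all standing, and the gripper is clear.

```bash
python3 -c "
from workcell import job; print(job.close_job())"
```

```text
the job is handed in; nothing more can be done
None
```

The job is done and handed in at about 20 s of robot time, well under the 67 s limit.

- **Depth check:** I lowered the rod into the orange-ringed well until it touched the cushion. The force rose about 2 N per mm and never read above about 6 N. I eased back to a light press of about 3 N and released it.
- **Band:** With the rod standing on its own, its head top was at about 144 mm, so the well is about 28 mm deep. That leaves the red band about 8 mm above the adaptor's top, and the pictures show it in sight.
- **Bung:** It went into the green tray, at about (591, -262) mm.
- **Last checks:** The final pictures show the rod still upright and the bung standing in the green tray. The carton, dropper bottle, pot and turquoise look-alike are all standing, and the gripper is clear of everything.

No check failed. Two small disagreements turned up. The arm's pose readings and the camera differed by 1–2 mm, so I aligned the rod to the ring in the wrist picture before lowering it. A side force of about 2 N appeared at the deepest press and went away after a 0.3 mm shift.

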